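Seat a carving blank by feel and close the hold-down frame

TASK

Load the dark carving blank into the holding jig: lay its runner in the channel, press lightly and slide it along until you feel it drop through the gap in the carriage, and make sure the slab sits fully down on the rails. Only then lower the hinged steel frame by its red bar, without letting it slam, until it rests shut on the slab, and let go. Press the blank only gently while seating it (about 3 kg at most), and leave everything else on the bench where it lies.

Things in the scene. Friction and masses are not known exactly. Their poses are not given: they have to be found in the camera images.
- jig: Holding jig, fixed: dark wood base 116 x 170 mm in its x and y, hinge posts 78 mm high at x 66, y -66 and 66 mm. Origin: middle of its underside on the bench; x points to the hinge side (away from the robot at yaw 0), y along the channel, z up. Two rails, tops 50 mm above the bench, leave a channel 43 mm wide along y, centred on x = 0; in it lies the carriage
- channel (a point): Middle of the channel (jig x = y = 0) at rail-top height, 50 mm up; axes as the jig's. Carriage: two aluminium bars end to end, tops 5 mm below this point, with a 32.6 mm gap between them along y (floor 34 mm up). The gap's centre was locked anywhere from -9 to +9 mm along y from this point; it is not measured: find it by feel or look. The carriage does not move
- blank_grip (a point): Centre of the blank's figure block (36 x 26 x 44 mm high), 48 mm above the runner's underside: grasp here. Blank: dark wood, about 0.16 kg, loose, upright on its runner. From below, all centred: runner 40 (x) x 30 (y) x 12 mm, slab 72 (x) x 90 (y) x 14 mm, figure block 36 (x) x 26 (y) x 44 mm
- blank_foot (a point): Centre of the underside of the blank's runner; axes as the blank's. The runner's x (40 mm) goes across the channel, its y (30 mm) along it, either way round. Riding on the carriage this point is 45 mm above the bench; dropped through the gap, slab flat on the rail tops (fully home), 38 mm
- frame (a joint): Hinge angle of the steel hold-down frame, rad: 0 = level, resting on the slab of a fully seated blank; about 1.85 = open, leaning back past upright. Light friction holds it open, but below about 0.9 it falls by its own weight (0.25 kg) unless held, and when shut it rests on the blank by its weight
- frame_hinge (a point): Middle of the frame's hinge axis, 68 mm above the bench, 63 mm from the jig's middle along its x; the axis is parallel to the jig's y
- frame_bar (a point): Middle of the frame's red round grip bar, 14 mm thick, parallel to the jig's y, 60 mm free between the side arms, 150 mm from the hinge axis. Frame level: bar on the robot's side, 68 mm above the bench, 87 mm from the jig's middle, nothing below it. The side arms (12 mm wide, 8 thick, at jig y -37 and 37 mm) bear on the slab, the figure block between them
- offcut: bystander: loose pale wood block 70 x 50 x 30 mm; it may lie in either of two places, the blank in the other; leave it where it is
- mallet: bystander: wooden mallet, 240 mm long, lying; leave it where it is
- gouge: bystander: gouge with a wooden handle, 190 mm long, lying; leave it where it is
- brush: bystander: bench brush, 180 mm long, lying; leave it where it is
- wax: bystander: amber glass wax jar with brass lid, 64 mm across, 55 mm high; leave it where it is
- stick: bystander: pale square stick 100 x 18 x 18 mm; leave it where it is
- wedge: bystander: dark wood block 55 x 30 x 22 mm; leave it where it is
There are look-alikes about, which are no part of the job. Of the things that look like the part that bears blank_grip, the larger one is meant. What is shaped like the jig but orange is not meant.

How it is judged:
By the outcome, as a careful person would: the job done as asked, in the order asked, and still so for the second after the job is handed in, with the robot touching nothing.
It also fails if it takes over 72 s, if anything falls off the work surface, if the arm or the gripper's body presses on something with over 40 N, if the wrist force passes 120 N, or if a joint passes its speed limit or range.

ROBOT

A 6-joint arm with a two-finger parallel gripper is mounted at the origin on the work surface. World frame = base frame: x ahead of the robot, y to its left, z up, the work surface at z = 0. Lengths are in m, angles in rad, forces in N, time in s.
With the tool pointing down it reaches from about 0.35 to 0.775 m from the base axis. Payload 5.5 kg.
Tool frame: the origin (TCP) lies at the very end of the fingers, on their centre line; the grasp point (between the pads) lies 19 mm behind it (grip_point_offset is the distance from the TCP to the grasp point, in m); z points along the fingers, y is the direction in which the jaws open and shut (so a half turn about z gives the same grasp; the last joint's range is limited). The gripper opens to 85 mm and grips with 20 to 120 N. Pads are 22 mm wide; open, the fingers measure 114 mm over their backs; the gripper's body (76 mm by 85 mm) begins 54 mm behind the grasp point. The pads swing forward as they close: fully open they stand 13 mm farther back than shut.
Start: joints at [-1.473, 0.313, 0.046, 1.304, 0, 1.431], TCP at [0.135, -0.559, 0.231] pointing down, gripper open.
Joint ranges: [-2.76, 2.76], [-0.86, 1.69], [-1.03, 1.26], [-2.2, 2.34], [-1.47, 1.5], [-3.14, 3.14]. Speed limits (rad/s): [2.57, 2.57, 3.14, 3.14, 3.14, 3.14].

INTERFACE

Orientations are given as a unit quaternion [w, x, y, z].
In Python, from workcell import * gives the robot as it stands.
- The arm moves only by the shell command python3 -m crank 'ROWS' [OPENING] [FORCE]. ROWS is a JSON object of lists of equal length, an entry for each row: "travel": the shift along the tool's x, y, z in units of 40 mm (1.0 is 40 mm), a list of three; "turn": the turn about the tool's z in rad. In form: {"travel": [[x, y, z], ...], "turn": [turn, ...]}. A call has 1 to 5 rows; each row is the pose to reach, as a shift and turn from the pose commanded when the call began, along the tool's axes at that moment; what a row does not reach only later rows make up. A row lasts 1/12 s, in which the tool goes at most 41.7 mm and 7.16 degrees, less where a joint would pass 70% of its speed; a pose out of reach is approached as far as the arm can. A call with a gripper value outside its range is refused whole. OPENING is the finger opening in mm, from 0 to 85.4, set as the call begins (- or left out, the last holds). The fingers move at their own pace and stop on an object; FORCE is the grip in N (left out, the last holds). Time passes only in rows, so rows that repeat a pose let the fingers close. It gives the time, the measured TCP pose, the force and the opening at its end, in the units of the state.
- get_state(): the state, without advancing time (a new reading comes with each control period).
- read_camera(name): name is "scene" or "top"; returns a dict with "image" (420x560x3 uint8, red, green, blue), "K" (3x3 intrinsics, pixels), "k1" (the pictures are not rectified: a ray, as slopes to the right and down, at radius r is drawn at 1 + k1 r^2 times it, then the intrinsics apply), "R" (3x3) and "t" (3): a world point X has camera coordinates R X + t. Camera axes: x right, y down, z forward; pixel columns grow to the right and rows downward; lengths in m; the calibration is good to about 2 mm. A picture is of the moment at which its call begins. There is no depth.
- hand_in(): hands the job in, once; it reports no verdict.
The state is a dict: "clock": time; "joint_pos": joint angles; "qvel": joint speeds; "tau": joint torques, N m; "tcp_pos": TCP position; "orientation": TCP orientation; "wrist_force": force on the tool from outside, world axes, zero at the start; "ft_torque": the same for the moment, N m; "finger_gap": finger opening in m.
Only numpy, scipy, OpenCV 4.12 (cv2) and the standard library are available. Lean on these libraries where they do the work, as an engineer would, in place of code of your own. Each camera call takes 0.05 s, during which the arm holds its last target. There are 200 camera calls.

## Working session

There is one attempt and no reset: what is moved stays moved. The work goes in short steps, Python scripts to look and compute and a shell command to move; the robot and the scene stay as the last step left them, time stands still between calls to the robot, and variables do not carry over. Pictures are saved under pics/ and viewed, about 8 in all and at most 12, crops included, and the job is handed in when it is done.

```bash
mkdir -p pics; ls; python3 - <<'E'
from workcell import *
import cv2
for n in("scene","top"):
    c=read_camera(n); cv2.imwrite(f"pics/{n}0.png",c["image"][:,:,::-1]); print(n,c["K"].tolist(),c["k1"],c["R"].tolist(),c["t"].tolist())
print(get_state())
E
```

```text
pics
scene [[395.26113718503007, 0.0, 279.8442411011898], [0.0, 395.26113718503007, 209.36570961838535], [0.0, 0.0, 1.0]] 0.023109223309198578 [[-0.6213000018787551, 0.7835529941381009, -0.00556893550658823], [0.6175689093099377, 0.48528772219047284, -0.6189543351047121], [-0.4822809864790368, -0.38799553099024203, -0.7854072306850804]] [0.28428561141999936, -0.206080830844426, 1.1980528465566274]
top [[512.3327872356241, 0.0, 283.4033589144574], [0.0, 512.3327872356241, 201.9526707870649], [0.0, 0.0, 1.0]] -0.18034807096191643 [[0.0670685886303618, -0.9977335191852033, 0.005443263124352343], [-0.9768363317882831, -0.06677300604803557, -0.20330309038900618], [0.20320577087657404, 0.008318074153230754, -0.979100722257337]] [-0.041202984428877897, 0.41440165606331253, 1.2482680221683378]
{'clock': 0.1, 'joint_pos': array([-1.47261772e+00,  3.13929419e-01,  4.50880952e-02,  1.30360904e+00,
       -1.30684091e-05,  1.43117115e+00]), 'qvel': array([ 0.00049076, -0.00052573,  0.00221907, -0.00018416, -0.00100649,
       -0.00090799]), 'tau': array([ 3.66209824e-03, -4.81723273e+01,  2.99246281e+01,  1.26173111e-02,
       -7.93916774e-05, -8.78109233e-06]), 'tcp_pos': array([ 0.13537907, -0.55836073,  0.23049387]), 'orientation': array([-8.26975052e-04,  9.92939154e-01,  1.18621891e-01,  1.06044868e-05]), 'wrist_force': array([ 1.22791925,  0.05855391, -0.68297926]), 'ft_torque': array([-0.04165008, -0.00521332,  0.02903827]), 'finger_gap': 0.08539038746350841}
```

View pics/scene0.png

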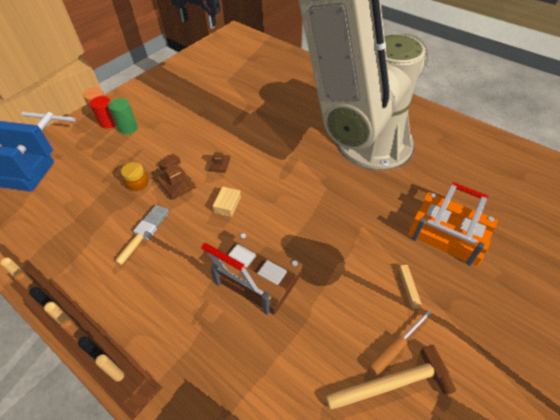

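View pics/top0.png

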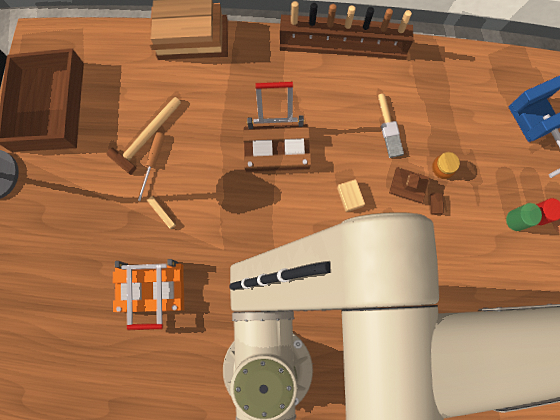

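The scene view shows the jig at about (255,275), frame open, and the blank at (173,177) with a small look-alike at (219,162). In the top view the jig is at (277,148) and the blank at (413,185), partly near the arm. The orange jig is a decoy. Next I'll view enlarged crops.

```bash
python3 - <<'E'
import cv2,numpy as np
s=cv2.imread("pics/scene0.png");t=cv2.imread("pics/top0.png")
def cr(im,x,y,w,h):
    return cv2.resize(im[y:y+h,x:x+w],(400,300),interpolation=cv2.INTER_CUBIC)
a=cr(s,140,140,100,75);b=cr(s,190,220,120,90);c=cr(t,375,155,80,60);d=cr(t,230,75,100,75)
cv2.imwrite("pics/crop1.png",np.vstack([np.hstack([a,b]),np.hstack([c,d])]))
E
```

```text
(no output)
```

View pics/crop1.png

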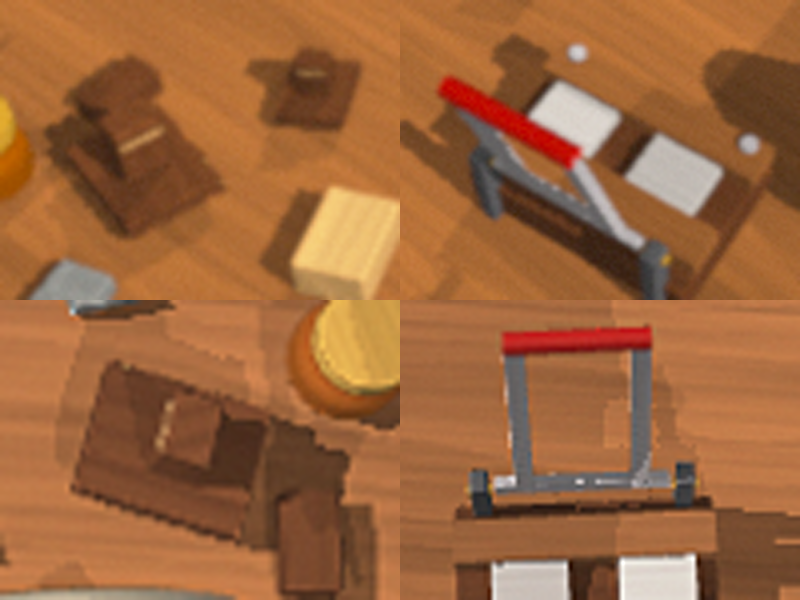

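The crops show the blank's slab corners, in full-frame top pixels, at about (397,167), (390,193), (424,203) and (429,181). The wedge is the dark block right beside it at (437,198). The jig's two aluminium bars show a clear gap. I'll compute positions from these.

```bash
cat > h.py <<'E'
from workcell import *
import numpy as np,cv2
from scipy.spatial.transform import Rotation as Ro
def und(c,p):
    p=np.atleast_2d(np.float64(p)); K=c["K"]
    return cv2.undistortPoints(p[:,None],K,np.array([c["k1"],0,0,0.]))[:,0]
def plane(c,p,z):
    u=und(c,p); d=np.c_[u,np.ones(len(u))]@c["R"]; o=-c["R"].T@c["t"]
    return o+d*((z-o[2])/d[:,2])[:,None]
def proj(c,X):
    X=np.atleast_2d(np.float64(X)); r,_=cv2.Rodrigues(np.array(c["R"]))
    return cv2.projectPoints(X,r,np.array(c["t"]),c["K"],np.array([c["k1"],0,0,0.]))[0][:,0]
def blobs(im,roi,f,n=6,amin=20):
    x,y,w,h=roi; s=im[y:y+h,x:x+w].astype(int); m=f(s).astype(np.uint8)
    k,l,st,ce=cv2.connectedComponentsWithStats(m)
    out=[]
    for i in range(1,k):
        if st[i,4]>=amin:
            pts=np.argwhere(l==i)[:,::-1]+[x,y]; out.append((st[i,4],pts))
    return out
E
python3 - <<'E'
from h import *
np.set_printoptions(precision=4,suppress=True)
wh=lambda s:(s.min(2)>165)&(s.max(2)-s.min(2)<30)
red=lambda s:(s[...,0]>110)&(s[...,1]<50)&(s[...,2]<60)
for n,roi in(("scene",(185,215,130,110)),("top",(230,70,100,110))):
    c=read_camera(n)
    for a,p in blobs(c["image"],roi,wh):
        r=cv2.minAreaRect(p.astype(np.float32)); print(n,"white",a,p.mean(0),"z45",plane(c,p.mean(0),.045),"\n",plane(c,cv2.boxPoints(r),.045)[:,:2].tolist())
    for a,p in blobs(c["image"],roi,red):
        r=cv2.minAreaRect(p.astype(np.float32));print(n,"red",a,p.mean(0),r)
        print(plane(c,p.mean(0),.21))
    if n=="top":
        q=plane(c,[(397.4,167.4),(390,193),(424,203),(429.4,181)],.026);print("slab",q,q.mean(0),np.linalg.norm(np.diff(q,axis=0),axis=1))
        d=c["image"];cv2.imwrite("pics/t2.png",np.hstack([cv2.resize(d[120:180,235:315],(400,300),interpolation=2),cv2.resize(d[155:215,375:455],(400,300),interpolation=2)])[:,:,::-1])
    else:
        q=plane(c,[(172.5,198.75),(195.5,186),(155,177.5)],.026);print("slab sc",q)
E
```

```text
scene white 282 [242.2092 254.5426] z45 [[ 0.5644 -0.0243  0.045 ]] 
 [[0.5824970348651396, -0.04815373830674974], [0.5463848673334548, -0.05543210393657566], [0.5460273273624173, -0.0014691427942969404], [0.5813517509436327, 0.004475659523066722]]
scene white 334 [272.2126 272.0659] z45 [[0.5571 0.0578 0.045 ]] 
 [[0.5776132694768457, 0.03541198567655579], [0.5407553498838478, 0.02684678118499423], [0.5360034579569377, 0.07913003875335112], [0.5722406468581536, 0.08629900784165911]]
scene white 77 [251.0519 281.0519] z45 [[0.6026 0.0356 0.045 ]] 
 [[0.597369633771025, 0.0010528358879368649], [0.5890165542366033, 0.002428195148408696], [0.6083047007297082, 0.07130480950839257], [0.6162384544284156, 0.06971838338430103]]
scene red 306 [221.4052 255.6111] ((221.91696166992188, 255.65570068359375), (45.17646789550781, 7.705882549285889), 28.072484970092773)
[[0.657  0.0265 0.21  ]]
slab sc [[ 0.542  -0.2887  0.026 ]
 [ 0.474  -0.2738  0.026 ]
 [ 0.5203 -0.3824  0.026 ]]
top white 266 [294.0301 146.2895] z45 [[ 0.5639 -0.0306  0.045 ]] 
 [[0.5820818461506915, -0.00606496967765658], [0.5853395286294372, -0.05256540771882019], [0.5474792305092321, -0.054758805960677163], [0.5442620265223084, -0.008578638308903996]]
top white 266 [262.0113 147.609 ] z45 [[0.5547 0.0515 0.045 ]] 
 [[0.5710480142242788, 0.07615133273924315], [0.5741676386310698, 0.029687558287757588], [0.5364469960147391, 0.026931385752765668], [0.5333354018463902, 0.07307506823876199]]
top red 191 [273.8482  84.7696] ((273.9306945800781, 84.83621215820312), (5.245448589324951, 36.09368133544922), 87.61405944824219)
[[0.6569 0.0262 0.21  ]]
slab [[ 0.5323 -0.3046  0.026 ]
 [ 0.4621 -0.2864  0.026 ]
 [ 0.4418 -0.3767  0.026 ]
 [ 0.5017 -0.3908  0.026 ]] [ 0.4845 -0.3396  0.026 ] [0.0725 0.0926 0.0616]
```

View pics/t2.png

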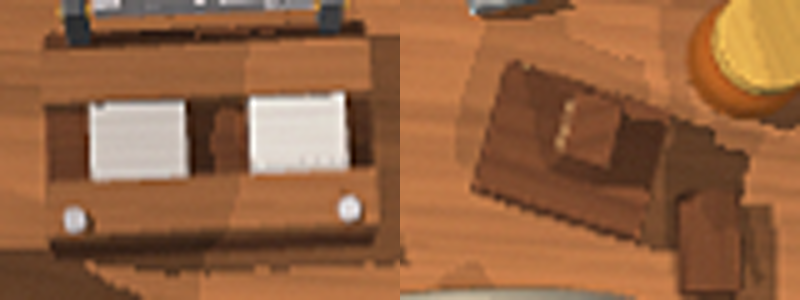

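The right crop shows three slab corners clearly, with the fourth in shadow. The left crop shows rail edges and bars, and the gap centre lies slightly to the −y side. The scene view's bar centroids come out about 6 mm further in +y, most likely because it also sees the lit end faces. I'll check the model with an overlay.

```bash
cat >> h.py <<'E'
def box(cx,cy,yaw,lx,ly,z0,z1,ox=0,oy=0):
    c,s=np.cos(yaw),np.sin(yaw); P=[]
    for z in(z0,z1):
        for a,b in((-1,-1),(1,-1),(1,1),(-1,1)):
            X=ox+a*lx/2;Y=oy+b*ly/2;P.append((cx+c*X-s*Y,cy+s*X+c*Y,z))
    return np.array(P)
def draw(im,c,B,col,k,off,top=False):
    p=(proj(c,B)-off+.5)*k-.5
    f=lambda i,j:cv2.line(im,tuple(int(v*8) for v in p[i]),tuple(int(v*8) for v in p[j]),col,1,cv2.LINE_AA,3)
    for i in range(4):
        f(4+i,4+(i+1)%4)
        if not top: f(i,(i+1)%4);f(i,i+4)
def panel(c,roi,k,Bs):
    x,y,w,h=roi; im=cv2.resize(c["image"][y:y+h,x:x+w],(w*k,h*k),interpolation=cv2.INTER_NEAREST)[:,:,::-1].copy()
    for B,col,t in Bs: draw(im,c,B,col,k,np.array([x,y]),t)
    return im
E
python3 - <<'E'
from h import *
np.set_printoptions(precision=4,suppress=True)
s=read_camera("scene");t=read_camera("top")
print("rail in/out front,back",plane(t,[(253,156),(308,154),(244,141),(309,138),(246,168),(310,166),(244,127.6),(309,127.4)],.05)[:,:2])
print("block top",plane(t,[(413,180.8)],.07),"strip sc",plane(s,[(175,174.5)],.07))
bx,by,byaw=.487,-.3407,-.235
j=(.556,.0147,.1116)
bl=[(box(bx,by,byaw,.072,.09,.012,.026),(0,255,255),False),(box(bx,by,byaw,.036,.026,.026,.07),(0,255,0),False)]
jg=[(box(*j,.043,.1,.05,.05),(0,255,255),True),(box(*j,.043,.0326,.045,.045,0,-.0048),(0,255,0),True),(box(*j,.116,.17,0,.05),(255,255,0),False),(box(*j,.012,.13,.0,.078,.066,0),(255,0,255),True)]
A=np.hstack([panel(s,(140,140,80,60),5,bl),panel(t,(375,155,80,60),5,bl)])
B=np.hstack([panel(s,(195,225,120,90),3,jg)[:, :],panel(t,(225,110,110,68),4,jg)[:270]])
W=max(A.shape[1],B.shape[1]);f=lambda a:cv2.copyMakeBorder(a,0,0,0,W-a.shape[1],0)
cv2.imwrite("pics/ov1.png",np.vstack([f(A),f(B)])[:,:800]);print(A.shape,B.shape)
E
```

```text
rail in/out front,back [[ 0.5292  0.0725]
 [ 0.5441 -0.0676]
 [ 0.5679  0.0989]
 [ 0.5874 -0.0678]
 [ 0.4962  0.0877]
 [ 0.5126 -0.0744]
 [ 0.6044  0.1021]
 [ 0.6164 -0.0662]]
block top [[ 0.4872 -0.3356  0.07  ]] strip sc [[ 0.5016 -0.3097  0.07  ]]
(300, 800, 3) (270, 800, 3)
```

View pics/ov1.png

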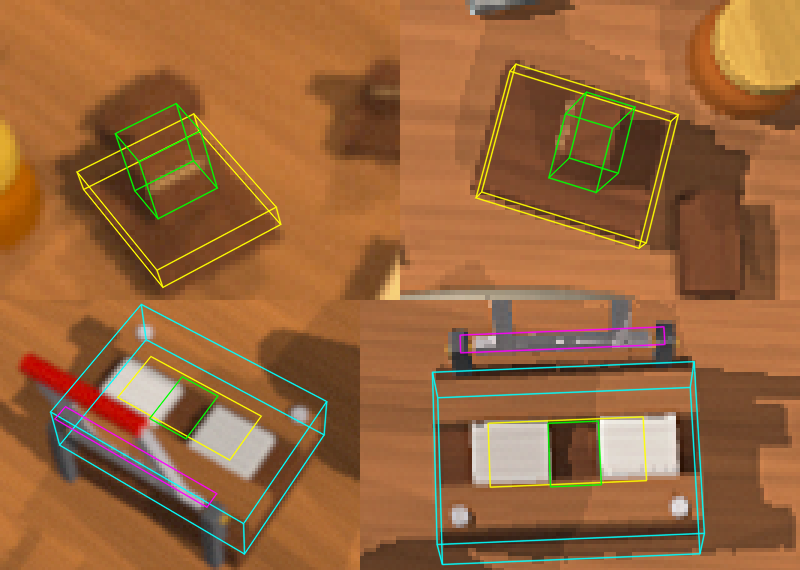

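The top overlay fits well. The scene overlay is about 2–4 mm off, which is within the calibration. Blank: (0.487, −0.3405), yaw −0.235. Channel line: x = 0.557 at y = 0.0105, yaw 0.112, gap near y = 0.0105. I'll set out with the jaws along the blank's x.

```bash
cat > go.py <<'E'
import sys
from h import *
def rep(x,y,z,ang=None):
    s=get_state(); R=Ro.from_quat(np.roll(s["orientation"],-1)).as_matrix()
    d=R.T@(np.array([x,y,z])-s["tcp_pos"])/.04; a=np.arctan2(R[1,1],R[0,1])
    t=None if ang is None else -((ang-a+np.pi/2)%np.pi-np.pi/2)
    print("clk %.2f tcp %s jaw %.3f gap %.4f F %s | units %s turn %s"%(s["clock"],s["tcp_pos"].round(4),a,s["finger_gap"],s["wrist_force"].round(1),d.round(3),t and round(t,3)))
if __name__=="__main__": rep(*map(float,sys.argv[1:]))
E
python3 go.py .487 -.3405 .16 -.235
python3 -m crank '{"travel":[[1,-0.33,0],[2,-0.65,0],[3,-0.98,0],[4,-1.31,0],[5,-1.63,0]],"turn":[-0.12,-0.24,-0.36,-0.48,-0.6]}' 70
python3 go.py .487 -.3405 .16 -.235
```

```text
clk 0.30 tcp [ 0.1354 -0.5587  0.231 ] jaw -1.333 gap 0.0852 F [-0.1  0.   0.1] | units [ 9.826 -3.229  1.778] turn -1.098
clock: 0.72
tcp_pos: [0.3139, -0.4482, 0.2314]
orientation: [0.0, 0.912, 0.409, 0.0]
wrist_force: [1.1, -0.7, -0.7]
finger_gap: 0.0697
clk 0.72 tcp [ 0.3139 -0.4482  0.2314] jaw -0.728 gap 0.0697 F [ 1.1 -0.7 -0.7] | units [4.89  1.438 1.784] turn -0.493
```

```bash

python3 -m crank '{"travel":[[0.98,0.29,0.2],[1.96,0.58,0.5],[2.94,0.86,0.9],[3.92,1.15,1.3],[4.89,1.44,1.78]],"turn":[-0.12,-0.24,-0.36,-0.48,-0.493]}'
python3 -m crank '{"travel":[[0,0,0],[0,0,0]],"turn":[0,0]}' >/dev/null
python3 - <<'E'
from go import *
rep(.487,-.3405,.029,-.235)
s=read_camera("scene");t=read_camera("top")
bx,by,byaw=.487,-.3405,-.235
bl=[(box(bx,by,byaw,.072,.09,.026,.026),(0,255,255),True),(box(bx,by,byaw,.036,.026,.07,.07),(0,255,0),True)]
cv2.imwrite("pics/ov2.png",np.hstack([panel(s,(135,120,80,80),5,bl),panel(t,(375,135,80,80),5,bl)]))
E
```

```text
clock: 1.13
tcp_pos: [0.4818, -0.3454, 0.1637]
orientation: [0.001, 0.785, 0.62, 0.0]
wrist_force: [-0.5, -1.1, 0.5]
finger_gap: 0.07
clk 1.30 tcp [ 0.4808 -0.3444  0.162 ] jaw -0.236 gap 0.0701 F [ 0.1 -0.1 -0.1] | units [0.126 0.137 3.326] turn -0.001
```

View pics/ov2.png

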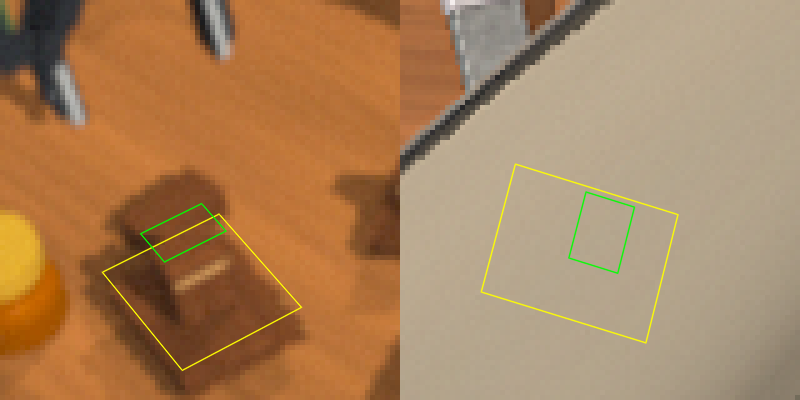

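The scene view agrees with the blank model once the slab's side faces are allowed for; the strip at panel pixel (200,275) is on the block's +y face. Descending and grasping.

```bash

python3 -m crank '{"travel":[[0.13,0.14,0.8],[0.13,0.14,1.7],[0.13,0.14,2.4],[0.13,0.14,2.8],[0.13,0.14,2.8]],"turn":[0,0,0,0,0]}'
python3 go.py .487 -.3405 .0295 -.235
```

```text
clock: 1.82
tcp_pos: [0.4833, -0.3424, 0.0485]
orientation: [-0.003, 0.788, 0.616, -0.001]
wrist_force: [0.2, -0.1, -0.7]
finger_gap: 0.0702
clk 1.82 tcp [ 0.4833 -0.3424  0.0485] jaw -0.243 gap 0.0702 F [ 0.2 -0.1 -0.7] | units [0.068 0.08  0.475] turn -0.008
```

```bash

python3 -m crank '{"travel":[[0,0,0],[0,0,0],[0,0,0]],"turn":[0,0,0]}'
python3 -m crank '{"travel":[[0.0,0.0,0.2],[0.0,0.0,0.46],[0.0,0.0,0.46],[0,0,0.46]],"turn":[0,0,0,0]}'
python3 go.py .487 -.3405 .0295 -.235
```

```text
clock: 2.07
tcp_pos: [0.4874, -0.3447, 0.054]
orientation: [0.002, 0.787, 0.617, 0.0]
wrist_force: [0.9, -0.2, 0.6]
finger_gap: 0.07
clock: 2.4
tcp_pos: [0.4859, -0.3422, 0.0323]
orientation: [-0.001, 0.787, 0.617, -0.0]
wrist_force: [0.5, 0.8, -0.1]
finger_gap: 0.0701
clk 2.40 tcp [ 0.4859 -0.3422  0.0323] jaw -0.240 gap 0.0701 F [ 0.5  0.8 -0.1] | units [0.047 0.018 0.07 ] turn -0.005
```

```bash

python3 -m crank '{"travel":[[0.0,0.0,0],[0,0,0],[0,0,0],[0,0,0],[0,0,0]],"turn":[0,0,0,0,0]}' 20 60
python3 -m crank '{"travel":[[0.0,0.0,0],[0,0,0],[0,0,0],[0,0,0],[0,0,0]],"turn":[0,0,0,0,0]}' 
python3 go.py .487 -.3405 .0295 -.235
```

```text
clock: 2.82
tcp_pos: [0.487, -0.3433, 0.0338]
orientation: [0.001, 0.787, 0.617, 0.0]
wrist_force: [0.8, -0.8, 1.8]
finger_gap: 0.035
clock: 3.23
tcp_pos: [0.4871, -0.3433, 0.0338]
orientation: [0.001, 0.787, 0.617, 0.0]
wrist_force: [1.4, -0.5, 4.2]
finger_gap: 0.035
clk 3.23 tcp [ 0.4871 -0.3433  0.0338] jaw -0.240 gap 0.0350 F [ 1.4 -0.5  4.2] | units [ 0.067 -0.018  0.107] turn -0.005
```

```bash

python3 -m crank '{"travel":[[0.0,0.0,-0.3],[0,0,-1],[0,0,-2],[0,0,-2.9],[0,0,-2.9]],"turn":[0,0,0,0,0]}'
python3 go.py .5581 .0006 .15 .112
```

```text
clock: 3.65
tcp_pos: [0.4888, -0.345, 0.1559]
orientation: [0.005, 0.787, 0.617, 0.001]
wrist_force: [1.1, -1.6, -1.5]
finger_gap: 0.0352
clk 3.65 tcp [ 0.4888 -0.345   0.1559] jaw -0.240 gap 0.0352 F [ 1.1 -1.6 -1.5] | units [ 8.805 -0.372  0.104] turn -0.352
```

```bash

python3 -m crank '{"travel":[[0.7,0,0],[1.6,-0.05,0],[2.5,-0.1,0],[3.4,-0.15,0],[4.3,-0.2,0]],"turn":[-0.07,-0.14,-0.21,-0.28,-0.352]}'
python3 go.py .5581 .0006 .15 .112
```

```text
clock: 4.07
tcp_pos: [0.5183, -0.172, 0.1476]
orientation: [-0.002, 0.665, 0.746, -0.001]
wrist_force: [1.2, 0.1, -2.1]
finger_gap: 0.0352
clk 4.07 tcp [ 0.5183 -0.172   0.1476] jaw 0.115 gap 0.0352 F [ 1.2  0.1 -2.1] | units [ 4.172  1.482 -0.058] turn 0.003
```

```bash

python3 -m crank '{"travel":[[0.9,0.32,-0.03],[1.8,0.64,-0.06],[2.7,0.96,-0.06],[3.5,1.25,-0.06],[4.17,1.48,-0.06]],"turn":[0,0,0,0,0]}'
python3 -m crank '{"travel":[[0,0,0],[0,0,0],[0,0,0],[0,0,0],[0,0,0]],"turn":[0,0,0,0,0]}' >/dev/null
python3 - <<'E'
from go import *
rep(.5581,.0006,.15,.112)
st=get_state();x,y,z=st["tcp_pos"];zf=z-.0338
s=read_camera("scene");t=read_camera("top")
a=.112
bl=[(box(x,y,a,.072,.09,zf+.012,zf+.026),(0,255,255),False),(box(x,y,a,.036,.026,zf+.07,zf+.07),(0,255,0),True)]
cv2.imwrite("pics/ov3.png",np.hstack([panel(s,(185,195,133,150),3,bl),panel(t,(220,85,100,112),4,bl)[:448]  [:450] if False else cv2.copyMakeBorder(panel(t,(220,85,100,112),4,bl),0,2,0,0,0)]))
E
```

```text
clock: 4.48
tcp_pos: [0.5587, 0.0011, 0.1501]
orientation: [-0.001, 0.666, 0.746, -0.001]
wrist_force: [0.5, 0.5, -2.5]
finger_gap: 0.0349
clk 4.90 tcp [ 0.5594 -0.0028  0.1512] jaw 0.110 gap 0.0355 F [-0.1 -0.  -2.3] | units [ 0.088 -0.023  0.031] turn -0.002
```

View pics/ov3.png

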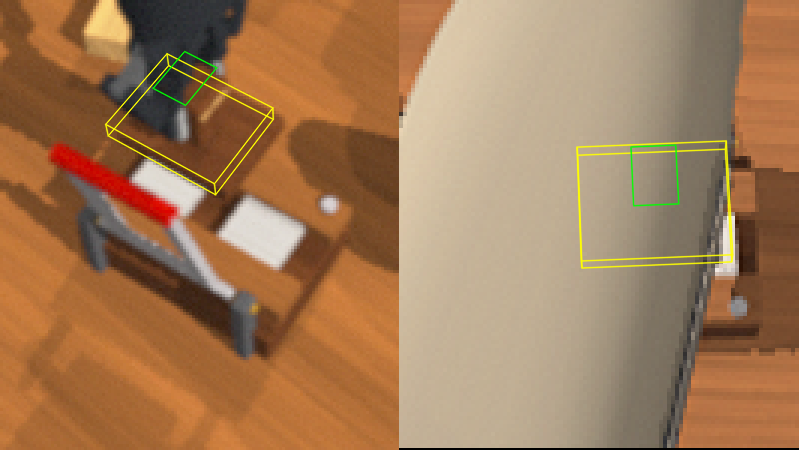

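Only the scene view is useful here, since the arm hides the top view. The held slab's right corner is at panel (283,118) against the model's (273,108). That is the same sense of camera bias as on the jig, so the blank is square in the grip. I'll lower it and feel for contact: foot at 45 mm means it is riding on the bars, 50 mm means it is on a rail.

```bash

python3 -m crank '{"travel":[[0,0,0.4],[0,0,0.9],[0,0,1.3],[0,0,1.4],[0,0,1.4]],"turn":[0,0,0,0,0]}' >/dev/null
python3 -m crank '{"travel":[[0,0,0],[0,0,0],[0,0,0],[0,0,0],[0,0,0]],"turn":[0,0,0,0,0]}' >/dev/null
python3 go.py .5581 .0006 .079 .112
python3 -m crank '{"travel":[[0,0,0],[0,0,0],[0,0,0],[0,0,0],[0,0,0]],"turn":[0,0,0,0,0]}' >/dev/null
python3 go.py .5581 .0006 .079 .112
```

```text
clk 5.83 tcp [ 0.5603 -0.0016  0.0964] jaw 0.112 gap 0.0354 F [ 0.4 -0.4 -1.1] | units [ 0.061 -0.05   0.434] turn 0.0
clk 6.25 tcp [ 0.5598 -0.0015  0.0956] jaw 0.112 gap 0.0349 F [-0.1 -1.2 -1.9] | units [ 0.057 -0.037  0.415] turn 0.0
```

```bash

python3 -m crank '{"travel":[[0.05,-0.04,0.1],[0.05,-0.04,0.2],[0.05,-0.04,0.22],[0.05,-0.04,0.22],[0.05,-0.04,0.22]],"turn":[0,0,0,0,0]}' | grep -E "tcp|force"
for i in 1 2; do python3 -m crank '{"travel":[[0,0,0.02],[0,0,0.04],[0,0,0.06],[0,0,0.06],[0,0,0.06]],"turn":[0,0,0,0,0]}' | grep -E "tcp|force"; done
python3 go.py .5581 .0006 .079 .112
```

```text
tcp_pos: [0.5579, 0.0003, 0.0866]
wrist_force: [-0.3, -0.4, -2.4]
tcp_pos: [0.558, 0.0003, 0.0844]
wrist_force: [-0.4, -0.3, -2.0]
tcp_pos: [0.5583, 0.0002, 0.0837]
wrist_force: [-2.6, 0.1, 9.3]
clk 7.50 tcp [5.583e-01 2.000e-04 8.370e-02] jaw 0.112 gap 0.0350 F [-2.6  0.1  9.3] | units [ 0.011 -0.003  0.117] turn 0.0
```

```bash
python3 -c "
from workcell import *
s=get_state();print(s['ft_torque'],s['wrist_force'])"
python3 -m crank '{"travel":[[0,0,-0.04],[0,0,-0.08],[0,0,-0.08],[0,0,-0.08]],"turn":[0,0,0,0]}' | grep -E "tcp|force"
python3 - <<'E'
from go import *
s=get_state();print(s['ft_torque'],s['wrist_force'])
# scene-only relative measurement material
x,y,z=s["tcp_pos"];zf=z-.0338
c=read_camera("scene");a=.112
j=(.556,.0147,.1116)
bl=[(box(x,y,a,.072,.09,zf+.012,zf+.026),(0,255,255),False),(box(*j,.116,.144,0,.05),(255,255,0),True)]
k=panel(c,(195,220,110,100),7,bl);k2=panel(c,(195,220,110,100),7,[])
cv2.imwrite("pics/ov4.png",cv2.resize(k,(660,600)))
E
```

```text
[0.1628681  0.95526327 0.00395986] [-2.61550874  0.06969029  9.31360329]
tcp_pos: [0.558, 0.0003, 0.0851]
wrist_force: [-0.2, -1.0, -1.7]
[-0.02079765 -0.03970767 -0.04411076] [-0.17790006 -0.97683876 -1.73858066]
```

View pics/ov4.png

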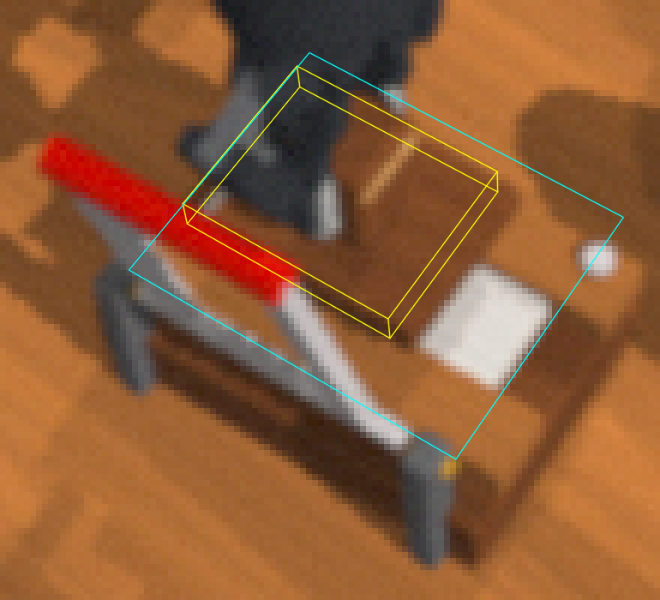

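```bash
python3 - <<'E'
from h import *
c=read_camera("scene")
f=lambda p,z:plane(c,np.array([p])/6.+[195,220]-.5,z)[0]
ex=np.array([np.cos(.112),np.sin(.112)])
for n,p,z in(("slab -x top",(515,195),.077),("slab +x bottom",(405,347),.063),("slab+x top",(400,318),.077),("bar -x",(480,265),.045),("bar -x",(552,300),.045),("bar +x",(420,345),.05),("bar +x",(495,388),.05)):
    q=f(p,z);print(n,q.round(4),"lat",round(float((q[:2]-[.5581,.0003])@ex)*1e3,1))
E
```

```text
slab -x top [0.521  0.0522 0.077 ] lat -31.0
slab +x bottom [0.588  0.0553 0.063 ] lat 35.9
slab+x top [0.5858 0.0519 0.077 ] lat 33.3
bar -x [0.5375 0.0484 0.045 ] lat -15.1
bar -x [0.5326 0.0786 0.045 ] lat -16.6
bar +x [0.579  0.0541 0.05  ] lat 26.8
bar +x [0.5756 0.0862 0.05  ] lat 27.0
```

The slab overlay and channel edges put the channel centre about 3–4 mm further in +x than the blank. The contact moment points the same way (contact on the −x rail). I'll shift +3 mm and lower again.

```bash

python3 -m crank '{"travel":[[0,0.03,0],[0,0.06,0],[0,0.075,0],[0,0.075,0.03],[0,0.075,0.05]],"turn":[0,0,0,0,0]}' | grep -E "tcp|force"
python3 -m crank '{"travel":[[0,0,0.02],[0,0,0.04],[0,0,0.05],[0,0,0.05],[0,0,0.05]],"turn":[0,0,0,0,0]}' | grep -E "tcp|force"
python3 -c "
from workcell import *
s=get_state();print(s['ft_torque'],s['wrist_force'])"
```

```text
tcp_pos: [0.5612, 0.0006, 0.0831]
wrist_force: [0.9, 0.6, -1.1]
tcp_pos: [0.5612, 0.0006, 0.0812]
wrist_force: [0.1, -0.7, -2.3]
[ 0.02932295 -0.28133675 -0.00910784] [ 0.09187218 -0.6950799  -2.30901561]
```

In the channel now, below rail height with no force. Lowering to the bars.

```bash

python3 -m crank '{"travel":[[0,0,0.02],[0,0,0.04],[0,0,0.05],[0,0,0.05]],"turn":[0,0,0,0]}' | grep -E "tcp|force"
python3 -m crank '{"travel":[[0,0,0.01],[0,0,0.02],[0,0,0.03],[0,0,0.03]],"turn":[0,0,0,0]}' | grep -E "tcp|force"
python3 -c "
from workcell import *
s=get_state();print(s['ft_torque'],s['wrist_force'])"
```

```text
tcp_pos: [0.5612, 0.0006, 0.0792]
wrist_force: [1.4, 0.6, -2.3]
tcp_pos: [0.5612, 0.0006, 0.0787]
wrist_force: [-0.0, 0.2, 3.4]
[ 0.10821242  0.0806124  -0.01651947] [-0.02279022  0.24024771  3.35624258]
```

Contact at 78.7 mm, 5.5 N: the foot is riding on the bar. Sliding +y.

```bash

python3 -m crank '{"travel":[[0.03,0,0.01],[0.06,0,0.02],[0.09,0,0.02],[0.12,0,0.02],[0.15,0,0.02]],"turn":[0,0,0,0,0]}' | grep -E "tcp|force"
python3 -m crank '{"travel":[[0.03,0,0.0],[0.05,0,0],[0.05,0,0]],"turn":[0,0,0]}' | grep -E "tcp|force"
```

```text
tcp_pos: [0.5607, 0.0052, 0.0773]
wrist_force: [1.2, -7.8, 1.5]
tcp_pos: [0.5607, 0.0055, 0.0774]
wrist_force: [1.0, -11.1, 1.2]
```

```bash

python3 -m crank '{"travel":[[0.02,0,0.0],[0.04,0,0],[0.04,0,0]],"turn":[0,0,0]}' | grep -E "tcp|force"
```

```text
tcp_pos: [0.5606, 0.0069, 0.0774]
wrist_force: [1.3, -10.8, 1.3]
```

Dropped in: z fell and Fy rose as the runner met the far edge of the gap. I'll ease back and lower.

```bash

python3 -m crank '{"travel":[[-0.02,0,0.0],[-0.04,0,0.02],[-0.04,0,0.04],[-0.04,0,0.05]],"turn":[0,0,0,0]}' | grep -E "tcp|force"
python3 -m crank '{"travel":[[0,0,0.02],[0,0,0.04],[0,0,0.05],[0,0,0.05]],"turn":[0,0,0,0]}' | grep -E "tcp|force"
```

```text
tcp_pos: [0.5606, 0.0066, 0.0753]
wrist_force: [0.8, -6.6, 2.2]
tcp_pos: [0.5606, 0.0065, 0.0733]
wrist_force: [0.7, -7.4, 2.2]
```

```bash

python3 -m crank '{"travel":[[-0.01,0,0.02],[-0.02,0,0.04],[-0.02,0,0.04],[-0.02,0,0.04]],"turn":[0,0,0,0]}' | grep -E "tcp|force"
python3 -m crank '{"travel":[[0,0,0.02],[0,0,0.03],[0,0,0.03],[0,0,0.03]],"turn":[0,0,0,0]}' | grep -E "tcp|force"
```

```text
tcp_pos: [0.5607, 0.0062, 0.0728]
wrist_force: [-1.6, -6.5, 9.2]
tcp_pos: [0.5608, 0.0061, 0.0727]
wrist_force: [-4.5, -6.6, 16.3]
```

```bash

python3 -m crank '{"travel":[[-0.03,0,-0.02],[-0.05,0,-0.03],[-0.05,0,-0.03],[-0.05,0,-0.03]],"turn":[0,0,0,0]}' | grep -E "tcp|force"
python3 -m crank '{"travel":[[0,0,0],[0,0,0],[0,0,0]],"turn":[0,0,0]}' 60 | grep -E "tcp|force|gap"
python3 -m crank '{"travel":[[0,0,-0.5],[0,0,-1.4],[0,0,-2.3],[0,0,-2.3],[0,0,-2.3]],"turn":[0,0,0,0,0]}' | grep -E "tcp|force|gap"
python3 - <<'E'
from go import *
rep(.5607,.0065,.12,.112)
c=read_camera("scene")
k=cv2.resize(c["image"][220:320,195:305],(660,600),interpolation=2)[:,:,::-1]
cv2.imwrite("pics/seat.png",k)
E
```

```text
tcp_pos: [0.5608, 0.0059, 0.0726]
wrist_force: [-1.3, -0.8, 7.2]
tcp_pos: [0.5598, 0.0061, 0.0711]
wrist_force: [0.7, -0.5, 0.8]
finger_gap: 0.0599
tcp_pos: [0.5621, 0.0057, 0.1658]
wrist_force: [-0.1, -0.2, 0.7]
finger_gap: 0.0601
clk 12.68 tcp [0.5621 0.0057 0.1658] jaw 0.112 gap 0.0601 F [-0.1 -0.2  0.7] | units [ 0.025 -0.037  1.144] turn 0.0
```

View pics/seat.png

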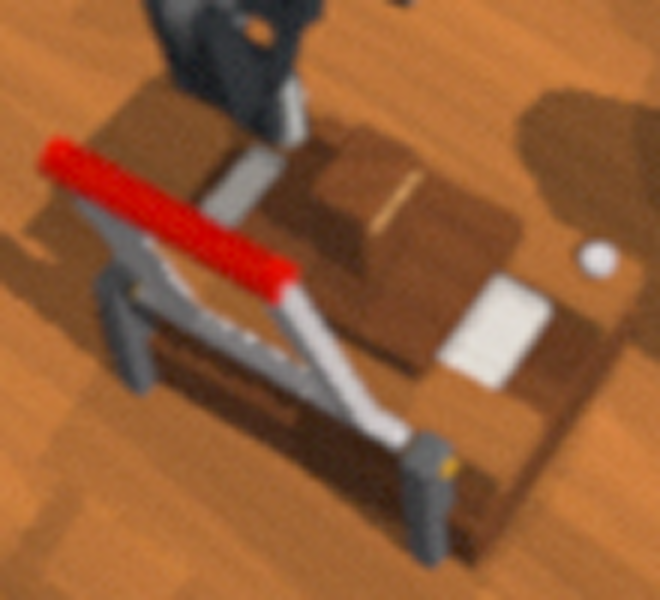

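The slab appears flat across the rails with equal bar strips at (240,185) and (500,330). I'll check by pressing the block top lightly with closed fingers; fully home should give z ≈ 0.108.

```bash

python3 -m crank '{"travel":[[0,-0.03,0],[0,-0.03,0],[0,-0.03,0],[0,-0.03,0.4],[0,-0.03,0.8]],"turn":[0,0,0,0,0]}' 0 40 | grep -E "tcp|force|gap"
python3 -m crank '{"travel":[[0,0,0.2],[0,0,0.4],[0,0,0.45],[0,0,0.45],[0,0,0.45]],"turn":[0,0,0,0,0]}' | grep -E "tcp|force|gap"
python3 go.py .5607 .0065 .109 .112
```

```text
tcp_pos: [0.5596, 0.0056, 0.1312]
wrist_force: [-0.8, -0.6, 1.1]
finger_gap: 0.0002
tcp_pos: [0.5595, 0.0056, 0.1139]
wrist_force: [0.4, 0.1, 0.0]
finger_gap: 0.0001
clk 13.57 tcp [0.5595 0.0056 0.1139] jaw 0.112 gap 0.0001 F [0.4 0.1 0. ] | units [0.019 0.032 0.123] turn -0.0
```

```bash

python3 -m crank '{"travel":[[0,0.03,0.05],[0,0.03,0.1],[0,0.03,0.12],[0,0.03,0.12]],"turn":[0,0,0,0]}' | grep -E "tcp|force"
python3 -m crank '{"travel":[[0,0,0.02],[0,0,0.04],[0,0,0.06],[0,0,0.06]],"turn":[0,0,0,0]}' | grep -E "tcp|force"
```

```text
tcp_pos: [0.5605, 0.0058, 0.1089]
wrist_force: [-0.3, 0.2, 0.1]
tcp_pos: [0.5606, 0.0058, 0.108]
wrist_force: [-3.1, -0.3, 9.3]
```

Contact at exactly 0.108 m with 9 N, so the blank is fully home. Next is the frame bar, estimated at (0.66, 0.027, 0.212).

```bash

python3 -m crank '{"travel":[[0,0,-0.5],[0,0,-1.5],[0,0,-2.5],[0,0,-3.4],[0,0,-4.2]],"turn":[0,0,0,0,0]}' | grep -E "tcp|force"
python3 -m crank '{"travel":[[0,0,0],[0.1,0.6,-0.2],[0.15,1.3,-0.2],[0.2,2,-0.2],[0.25,2.5,-0.2]],"turn":[0,0,0,0,0]}' 85 25| grep -E "tcp|force"
python3 -m crank '{"travel":[[0,0,0],[0,0,0],[0,0,0]],"turn":[0,0,0]}' >/dev/null
python3 - <<'E'
from go import *
rep(.66,.027,.193,.112)
red=lambda s:(s[...,0]>110)&(s[...,1]<50)&(s[...,2]<60)
c=read_camera("scene");t=read_camera("top")
for c_,roi in((c,(185,215,130,110)),(t,(230,70,100,40))):
    for a,p in blobs(c_["image"],roi,red): print(a,p.mean(0),plane(c_,p.mean(0),.212))
A=cv2.resize(c["image"][175:325,165:315],(450,450),interpolation=2)
B=cv2.resize(t["image"][60:210,220:320],(300,450),interpolation=2)
cv2.imwrite("pics/bar.png",np.hstack([A,B])[:,:,::-1])
E
```

```text
tcp_pos: [0.5605, 0.0058, 0.2772]
wrist_force: [0.9, -0.0, -0.1]
tcp_pos: [0.6605, 0.0272, 0.2822]
wrist_force: [0.3, -0.0, 0.6]
clk 15.32 tcp [0.6582 0.0269 0.2819] jaw 0.112 gap 0.0849 F [0.3 0.4 0.2] | units [-2.000e-03  4.900e-02  2.222e+00] turn 0.0
311 [222.78778135 256.09646302] [[0.65693272 0.03018086 0.212     ]]
```

View pics/bar.png

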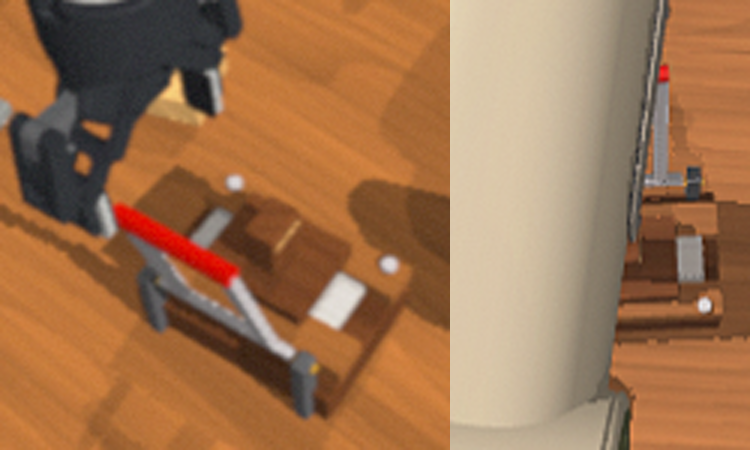

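The fingers straddle above the bar (red, panel (118,210)–(237,275)), with the open tips on either side of it. Descending.

```bash

python3 -m crank '{"travel":[[0,0.03,0.4],[0,0.03,1],[0,0.03,1.6],[0,0.03,2.1],[0,0.03,2.2]],"turn":[0,0,0,0,0]}' | grep -E "tcp|force"
python3 -m crank '{"travel":[[0,0,0],[0,0,0],[0,0,0],[0,0,0],[0,0,0]],"turn":[0,0,0,0,0]}' 0 20| grep -E "tcp|force|gap"
python3 -m crank '{"travel":[[0,0,0],[0,0,0],[0,0,0],[0,0,0],[0,0,0]],"turn":[0,0,0,0,0]}' 0 20| grep -E "tcp|force|gap"
```

```text
tcp_pos: [0.6571, 0.0269, 0.1911]
wrist_force: [-0.4, -0.5, -0.5]
tcp_pos: [0.6606, 0.0269, 0.1959]
wrist_force: [-0.3, -0.8, -0.4]
finger_gap: 0.025
tcp_pos: [0.6606, 0.027, 0.1954]
wrist_force: [1.6, -0.4, 5.5]
finger_gap: 0.0132
```

The bar is gripped (gap 13.2 mm). The implied radius is 151 mm and angle 1.83 rad, which matches. Moving along the arc.

```bash

python3 -m crank '{"travel":[[0,-0.4775,-0.095],[0,-0.85,-0.1225],[0,-1.225,-0.115],[0,-1.6,-0.07],[0,-1.96,0.0125]],"turn":[0,0,0,0,0]}' | grep -E "tcp|force|gap"
python3 -m crank '{"travel":[[0,0,0],[0,0,0]],"turn":[0,0]}' | grep -E "tcp|force|gap"
```

```text
tcp_pos: [0.5821, 0.0181, 0.1943]
wrist_force: [1.1, -0.0, 2.9]
finger_gap: 0.0131
tcp_pos: [0.5811, 0.0181, 0.1943]
wrist_force: [-2.7, -1.9, 5.0]
finger_gap: 0.0135
```

```bash

python3 -m crank '{"travel":[[0,-0.357,0.1175],[0,-0.7,0.27],[0,-1.02,0.457],[0,-1.33,0.675],[0,-1.61,0.92]],"turn":[0,0,0,0,0]}' | grep -E "tcp|force|gap"
python3 -m crank '{"travel":[[0,0,0],[0,0,0]],"turn":[0,0]}' | grep -E "tcp|force|gap"
```

```text
tcp_pos: [0.5193, 0.0111, 0.1572]
wrist_force: [1.1, -0.9, 0.1]
finger_gap: 0.0128
tcp_pos: [0.518, 0.011, 0.1564]
wrist_force: [0.7, -1.0, -3.1]
finger_gap: 0.0132
```

```bash

python3 -m crank '{"travel":[[0,-0.255,0.275],[0,-0.48,0.57],[0,-0.68,0.89],[0,-0.84,1.23],[0,-0.97,1.58]],"turn":[0,0,0,0,0]}' | grep -E "tcp|force|gap"
python3 -m crank '{"travel":[[0,0,0],[0,0,0]],"turn":[0,0]}' | grep -E "tcp|force|gap"
```

```text
tcp_pos: [0.4813, 0.0068, 0.0945]
wrist_force: [1.9, -0.2, 0.9]
finger_gap: 0.0131
tcp_pos: [0.4809, 0.0068, 0.0939]
wrist_force: [2.2, 0.3, -3.3]
finger_gap: 0.0132
```

```bash

python3 -m crank '{"travel":[[0,-0.05,0.2],[0,-0.09,0.36],[0,-0.12,0.52],[0,-0.14,0.68],[0,-0.16,0.84]],"turn":[0,0,0,0,0]}' | grep -E "tcp|force|gap"
python3 -m crank '{"travel":[[0,-0.003,0.06],[0,-0.005,0.11],[0,-0.005,0.15],[0,-0.005,0.18]],"turn":[0,0,0,0]}' | grep -E "tcp|force|gap"
python3 -m crank '{"travel":[[0,0,0.0],[0,0,0]],"turn":[0,0]}' | grep -E "tcp|force|gap"
```

```text
tcp_pos: [0.4748, 0.0061, 0.0604]
wrist_force: [6.0, 1.9, 0.1]
finger_gap: 0.0126
tcp_pos: [0.4746, 0.0061, 0.0533]
wrist_force: [5.4, 1.4, 0.9]
finger_gap: 0.0129
tcp_pos: [0.4746, 0.0061, 0.0533]
wrist_force: [6.0, 0.8, -2.4]
finger_gap: 0.0132
```

```bash

python3 -m crank '{"travel":[[0,0,0.02],[0,0,0.04],[0,0,0.06],[0,0,0.06]],"turn":[0,0,0,0]}' | grep -E "tcp|force"
python3 -m crank '{"travel":[[0,0.005,0.015],[0,0.01,0.03],[0,0.01,0.04],[0,0.01,0.04]],"turn":[0,0,0,0]}' | grep -E "tcp|force"
```

```text
tcp_pos: [0.4746, 0.006, 0.0519]
wrist_force: [2.5, 2.1, 8.4]
tcp_pos: [0.4746, 0.006, 0.0516]
wrist_force: [-2.9, 1.6, 23.1]
```

```bash

python3 -m crank '{"travel":[[0,0,-0.04],[0,0,-0.06],[0,0,-0.06]],"turn":[0,0,0]}' | grep -E "tcp|force"
python3 -m crank '{"travel":[[0,0,0],[0,0,0],[0,0,0],[0,0,0]],"turn":[0,0,0,0]}' 24 | grep -E "tcp|force|gap"
python3 -m crank '{"travel":[[0,0,-0.3],[0,0,-1],[0,0,-2],[0,0,-3],[0,0,-3.5]],"turn":[0,0,0,0,0]}' | grep -E "tcp|force|gap"
python3 -m crank '{"travel":[[-1,0,0],[-2,0,0],[-3,0,0],[-4,0,0],[-5,0,0]],"turn":[0,0,0,0,0]}' | grep -E "tcp|force|gap"
python3 - <<'E'
from go import *
rep(.56,-.2,.2)
red=lambda s:(s[...,0]>110)&(s[...,1]<50)&(s[...,2]<60)
c=read_camera("scene");t=read_camera("top")
for c_,roi in((c,(195,180,130,120)),(t,(230,90,100,120))):
    for a,p in blobs(c_["image"],roi,red): print(a,p.mean(0),plane(c_,p.mean(0),.068),plane(c_,p.mean(0),.073))
A=cv2.resize(c["image"][200:320,190:310],(480,480),interpolation=2)
B=cv2.resize(t["image"][100:220,230:310],(320,480),interpolation=2)
cv2.imwrite("pics/shut.png",np.hstack([A,B])[:,:,::-1])
E
```

```text
tcp_pos: [0.4746, 0.0061, 0.0519]
wrist_force: [3.6, 2.0, 4.3]
tcp_pos: [0.472, 0.006, 0.0508]
wrist_force: [-0.7, -0.1, -0.4]
finger_gap: 0.024
tcp_pos: [0.4743, 0.0058, 0.1956]
wrist_force: [0.6, -0.5, 0.0]
finger_gap: 0.0237
tcp_pos: [0.495, -0.1943, 0.1913]
wrist_force: [0.3, -0.5, -0.0]
finger_gap: 0.024
clk 21.42 tcp [ 0.495  -0.1943  0.1913] jaw 0.112 gap 0.0240 F [ 0.3 -0.5 -0. ] | units [-0.324  1.598 -0.219] turn None
142 [278.54225352 231.26056338] [[0.47521765 0.01064908 0.068     ]] [[0.47793841 0.01286763 0.073     ]]
96 [272.84375    177.69791667] [[0.47084869 0.01712839 0.068     ]] [[0.46956933 0.01696308 0.073     ]]
```

View pics/shut.png

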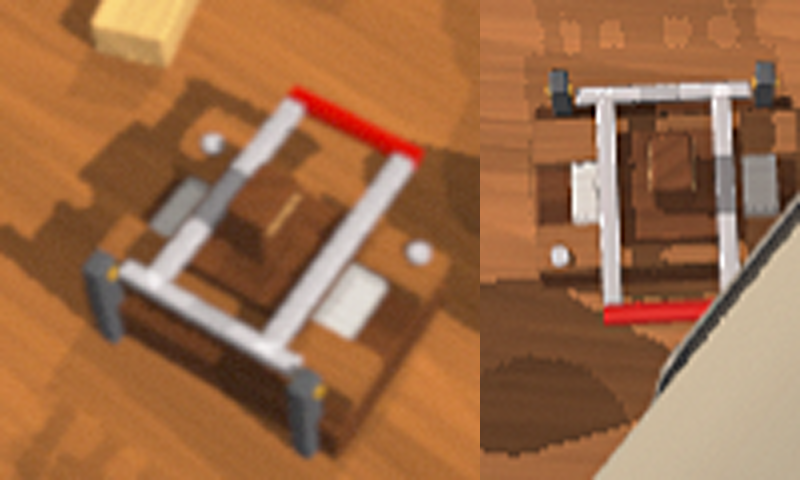

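The frame is shut with the figure block between its arms and the bar on the robot side, at panel (355,125). One doubt: the bar stopped at a grip height about 3 mm above nominal. I'll check its true height by touching the bar top with closed fingers; level should give z = 0.075.

```bash

python3 -m crank '{"travel":[[1,0,0],[2,0,0],[3,0,0],[4,0,0],[5,0,0]],"turn":[0,0,0,0,0]}' 0 | grep -E "tcp|force|gap"
python3 -m crank '{"travel":[[0,0,0.5],[0,0,1.3],[0,0,2.1],[0,0,2.6],[0,0,2.7]],"turn":[0,0,0,0,0]}' | grep -E "tcp|force|gap"
python3 -m crank '{"travel":[[0,0,0.02],[0,0,0.04],[0,0,0.04],[0,0,0.04]],"turn":[0,0,0,0]}' | grep -E "tcp|force|gap"
python3 go.py .4746 .006 .075
```

```text
tcp_pos: [0.4719, 0.0079, 0.1911]
wrist_force: [-0.2, -0.5, 0.3]
finger_gap: -0.0001
tcp_pos: [0.4693, 0.0072, 0.0797]
wrist_force: [-0.7, -0.5, -0.5]
finger_gap: 0.0003
tcp_pos: [0.4745, 0.0058, 0.0834]
wrist_force: [0.1, 0.3, 0.6]
finger_gap: -0.0003
clk 22.68 tcp [0.4745 0.0058 0.0834] jaw 0.112 gap -0.0003 F [0.1 0.3 0.6] | units [0.006 0.002 0.21 ] turn None
```

```bash

python3 -m crank '{"travel":[[0,0,0.05],[0,0,0.1],[0,0,0.12],[0,0,0.12]],"turn":[0,0,0,0]}' | grep -E "tcp|force"
for i in 1 2 3; do python3 -m crank '{"travel":[[0,0,0.02],[0,0,0.03],[0,0,0.03]],"turn":[0,0,0]}' | grep -E "tcp|force"; done
```

```text
tcp_pos: [0.4732, 0.006, 0.0771]
wrist_force: [-0.5, 0.6, 0.1]
tcp_pos: [0.4732, 0.006, 0.0758]
wrist_force: [-0.9, 0.3, 0.4]
tcp_pos: [0.4734, 0.006, 0.075]
wrist_force: [-0.9, -0.9, 3.0]
tcp_pos: [0.4735, 0.006, 0.0748]
wrist_force: [-4.0, 0.8, 11.1]
```

Contact at 0.0750 m, so the frame is level. Retreating well clear before handing in.

```bash

python3 -m crank '{"travel":[[0,0,-0.5],[0,0,-1.3],[0,0,-2.2],[0,0,-3.1],[0,0,-3.5]],"turn":[0,0,0,0,0]}' | grep -E "tcp|force"
python3 -m crank '{"travel":[[-0.8,0,0],[-1.6,0,0],[-2.6,0,0],[-3.6,0,0],[-4.6,0,0]],"turn":[0,0,0,0,0]}' | grep -E "tcp|force"
python3 -m crank '{"travel":[[-1,0,0],[-2,0,0],[-2,0,0],[-2,0,0],[-2,0,0]],"turn":[0,0,0,0,0]}' | grep -E "clock|tcp|force"
python3 - <<'E'
from go import *
c=read_camera("scene");t=read_camera("top")
A=cv2.resize(c["image"],(448,336),interpolation=3);B=cv2.resize(t["image"][60:300,90:330],(336,336),interpolation=2)
cv2.imwrite("pics/end.png",np.hstack([A,B])[:,:,::-1])
E
```

```text
tcp_pos: [0.4749, 0.0058, 0.2179]
wrist_force: [1.1, 0.2, 0.6]
tcp_pos: [0.4938, -0.1784, 0.2136]
wrist_force: [2.1, -0.1, 0.2]
clock: 25.02
tcp_pos: [0.5023, -0.2561, 0.2129]
wrist_force: [0.4, 0.7, 0.5]
```

View pics/end.png

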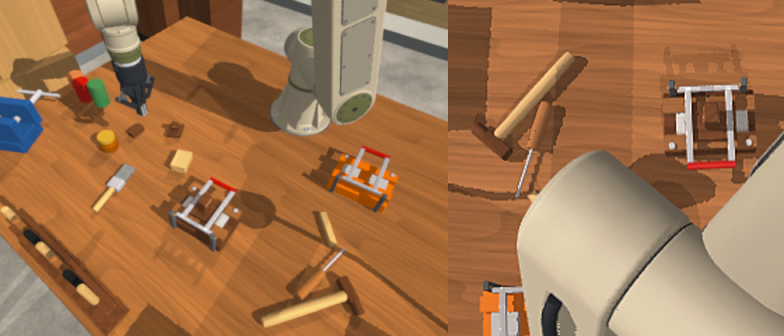

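The frame is shut on the seated blank at (208,205), the bystanders look unmoved, and the gripper is clear at (140,95). Handing in.

```bash
python3 -c "
from workcell import *
print(hand_in())"
```

```text
the job is handed in; nothing more can be done
None
```

I seated the blank in the jig and lowered the frame shut onto it, then handed the job in at about 25 s on the robot's clock. `hand_in()` gave no verdict.

- **Loading:** The first lowering landed on the robot-side rail at about 11 N, so I shifted 3 mm in +x and tried again. The runner then rode on the bars, and sliding it along +y dropped it into the gap. The most I pressed it down was about 18 N, under the 3 kg limit.
- **Blank home:** Touching the top of the figure block at 9 N gave 108.0 mm, exactly the height for a fully seated blank. That was before I moved the frame.
- **Frame:** I gripped the red bar and carried it down its arc, so it never fell freely, until it met the slab. The push at the end of that move briefly reached about 23 N before I let go.
- **Last checks:** When I let go, the bar read about 3 mm above level by grip height. Touching the bar top afterwards gave 75.0 mm, which is exactly level. I put the difference down to the bar sitting slightly off the middle of the pads. The final picture shows the frame shut, the gripper clear and no visible change to the other things on the bench; the arm hides part of the top view.
- **Disagreement:** The two cameras differed by about 3–6 mm on the jig's position, so I relied on feel for the final fit.

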